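# Rock a heavy tub to pour out capacitor cans

## Robot

A 7-joint arm with a two-finger parallel gripper is mounted at the origin on the work surface. World frame = base frame: x ahead of the robot, y to its left, z up, the work surface at z = 0. Lengths are in mm, angles in rad, forces in N, time in s.
With the tool pointing down it reaches from about 400 to 850 mm from the base axis. Payload 4.4 kg.
Tool frame: the origin (TCP) lies on the centre line of the jaws, within the pads' length; the fingertips stand 25 mm ahead of it and the grasp point (between the pads) lies 6 mm ahead of it (arm.tcp_to_tips is the distance from the TCP to the fingertips, in mm); z points along the fingers, y is the direction in which the jaws open and shut (so a half turn about z gives the same grasp; the last joint's range is limited). The gripper opens to 94 mm and grips with 3 to 60 N. Pads are 16 mm wide; open, the fingers measure 119 mm over their backs; the gripper's body (75 mm by 177 mm) begins 78 mm behind the grasp point.
Start: joints at [1.187, 0.628, 0.038, 1.517, -0.027, 0.996, -0.02], TCP at [203.138, -617.457, 230.478] pointing down, gripper open.
Joint ranges: [-3.06, 3.06], [-0.37, 2.12], [-1.25, 1.32], [0.18, 2.47], [-1.1, 4.24], [0.23, 1.98], [-2.94, 2.94]. Speed limits (rad/s): [2.57, 2.57, 3.14, 3.14, 3.14, 3.14, 3.14].

## Interface

Orientations are given as a unit quaternion [x, y, z, w].
In Python, from rig import get_state, get_image, camera_info, finish_job, arm gives the robot as it stands.
- The arm moves only by the tool send_rows, never from a script. Its argument "plan" is a list of rows, each a list of 6 numbers: the shift along the tool's x, y, z in m, then the turn, a rotation vector about the tool's x, y, z in degrees. In form: [[tx, ty, tz, wx, wy, wz], ...]. A call has 1 to 12 rows; each row is the pose to reach, as a shift and turn from the pose commanded when the call began, along the tool's axes at that moment; what a row does not reach only later rows make up. A row lasts 1/8 s, in which the tool goes at most 62.5 mm and 10.7 degrees, less where a joint would pass 70% of its speed; a pose out of reach is approached as far as the arm can. A call with a gripper value outside its range is refused whole. "grip" is the finger opening in m, from 0 to 0.094, set as the call begins (left out, the last holds). The fingers move at their own pace and stop on an object; "force" is the grip in N (left out, the last holds). Time passes only in rows, so rows that repeat a pose let the fingers close. It gives the time, the measured TCP pose, the force and the opening at its end, in the units of the state.
- get_state(): the state, without advancing time (a new reading comes with each control period).
- get_image(name): name is "scene" or "top" or "wrist"; returns (picture, depth): 384x512x3 uint8, red, green, blue; 384x512 float32, mm along the optical axis (not along the pixel's ray), 0 where there is no reading.
- camera_info(name): a dict with "fx", "fy", "cx", "cy" (pixels), "T" (4x4, takes a point from camera to world coordinates). Camera axes: x right, y up, looking along -z (the intrinsics and any distortion apply to the point x, -y, -z); pixel columns grow to the right and rows downward; lengths in mm; the calibration is good to about 2 mm. A picture is of the moment at which its call begins: read the wrist's pose just before it. camera_info takes no time and is no camera call; for the wrist camera it gives the pose at the moment of the call.
- finish_job(): hands the job in, once; it reports no verdict.
The state is a dict: "clock": time; "joint_pos": joint angles; "qvel": joint speeds; "tau": joint torques, N m; "tool_pos": TCP position; "tcp_rot": TCP orientation; "wrist_force": force on the tool from outside, world axes, zero at the start; "wrist_torque": the same for the moment, N m; "width": finger opening in mm.
Only numpy, scipy, OpenCV 4.12 (cv2) and the standard library are available. Lean on these libraries where they do the work, as an engineer would, in place of code of your own. Each camera call takes 0.05 s, during which the arm holds its last target. There are 200 camera calls.

## Task

Take the jar out of the sorting tray and stand it upright on a clear spot of the bench, touching none of the things there. Then tip the heavy tub forward on its front base edge, without lifting it off the wooden riser, so that its three capacitor cans roll out into the tray. Keep hold of the tub so that it never falls or slams, and rock it gently back to stand flat where it stood, empty.

Things in the scene. Friction and masses are not known exactly. Their poses are not given: they have to be found in the camera images.
- riser: Fixed low plywood block on the bench, 200 (x) x 200 (y) x 45 mm high. Origin: centre of its underside. Its -x side faces the tray.
- tub: Heavy bare-steel tub, 1.5 to 2.2 kg without contents, loose on the riser, to be rocked, not lifted. Origin: centre of its flat base, 130 (x) x 105 (y) mm and 20 mm thick; side and rear walls 5 mm thick, 85 mm high over the base. It pours over its -x side, whose wall leans out at 45 degrees. It balances at a lean of about 55 degrees full and 62 empty: short of that it drops back, beyond it falls forward, so keep hold.
- tub_lip (a point): Middle of the pouring lip, top of the leaning front wall: x = -125 mm, z = +80 mm in the tub's frame, axes as the tub. The cans begin to roll out when the tub leans a little over 45 degrees; 60 to 65 degrees empties it. At 65 degrees the lip hangs in the tray about 24 mm above the bench, and the front wall clears the tray's near wall.
- tub_bar (a point): Middle of the handle bar: round, 14 mm in diameter, along the tub's y, 94 mm clear between its end posts, above the rear wall at x = +62.5 mm, z = +125 mm in the tub's frame, 33 mm clear of the wall top. Can be pinched from above with one finger before and one behind it; it can turn between the fingers. Starting to rock the tub by it takes 9 to 12 N upward. Axes as the tub.
- tub_edge (a point): Middle of the tub's front base edge, x = -65 mm and z = 0 in the tub's frame: the edge about which it rocks, some 15 mm back from the riser's front edge at the start. Axes as the tub.
- tray: Fixed grey open sorting tray, 240 (x) x 180 (y) x 42 mm high, walls and floor 5 mm, directly in front (-x side) of the riser with its x axis along the riser's. Origin: centre of its underside.
- can_a_center (a point): Centre of an aluminium capacitor can, a smooth cylinder 36 mm in diameter and 85 mm long along its x axis, 120 g. At the start the three cans lie side by side across the tub's floor, axes along the tub's y.
- can_b_center (a point): Centre of an aluminium capacitor can, a smooth cylinder 36 mm in diameter and 85 mm long along its x axis, 120 g. At the start the three cans lie side by side across the tub's floor, axes along the tub's y.
- can_c_center (a point): Centre of an aluminium capacitor can, a smooth cylinder 36 mm in diameter and 85 mm long along its x axis, 120 g. At the start the three cans lie side by side across the tub's floor, axes along the tub's y.
- jar: Squat closed black jar with a grey lid, 60 mm in diameter (lid included), 80 mm high, 250 g, standing upright in the tray at the start. Origin: centre of its underside, z up.
- reel: Bystander: white plastic reel standing upright, 64 mm in diameter, 55 mm high. Origin: centre of its underside.
- mug: Bystander: white mug, 76 mm in diameter at the rim, 90 mm high, handle sticking out about 35 mm from its side in its +y direction. Origin: centre of its underside.
- heatsink: Bystander: finned aluminium heat sink, 70 x 70 x 45 mm high. Origin: centre of its underside.
- tape: Bystander: black roll of tape lying flat, 100 mm in diameter, 20 mm high. Origin: centre of its underside.
- driver: Bystander: screwdriver lying along its x axis, about 200 mm long, 30 mm high, near the robot's base.
There are look-alikes about, which are no part of the job. Leave any green or yellow look-alike of the jar alone.

How it is judged:
By the outcome, as a careful person would: the job done as asked, in the order asked, and still so for the second after the job is handed in, with the robot touching nothing.
It also fails if it takes over 72 s, if anything falls off the work surface, if the arm or the gripper's body presses on something with over 40 N, if the wrist force passes 120 N, or if a joint passes its speed limit or range.

## Working session

There is one attempt and no reset: what is moved stays moved. The work goes in short steps, Python scripts to look and compute and a tool call to move; the robot and the scene stay as the last step left them, time stands still between calls to the robot, and variables do not carry over. Pictures are saved under pics/ and viewed, about 8 in all and at most 12, crops included, and the job is handed in when it is done.

Besides the shell and the picture viewer there is one more tool, called after "Call:" as name(argument=value, ...) on one line, values as JSON. send_rows: Moves the arm, as the interface text tells. Its arguments: {"type":"object","properties":{"plan":{"type":"array"},"grip":{"type":"number"},"force":{"type":"number"}},"required":["plan"]}

```bash
ls; mkdir -p pics; python3 - <<'E'
from rig import *
import cv2,numpy as np
s=get_state();print(s)
for n in("scene","top"):
    p,d=get_image(n);cv2.imwrite(f"pics/{n}0.png",p[:,:,::-1]);np.savez(f"{n}0.npz",p=p,d=d)
    c=camera_info(n);print(n,c)
print([a for a in dir(arm) if a[0]!='_'])
E
```

```text
pics
{'clock': 0.0, 'joint_pos': array([ 1.18719953,  0.62931732,  0.03842484,  1.51837246, -0.02696333,
        0.9962774 , -0.01998386]), 'qvel': array([-0.00015526,  0.00052396, -0.00152433, -0.00073251,  0.00029259,
        0.00062109, -0.00061647]), 'tau': array([ 6.87307943e-05, -5.49724174e+01,  1.14366721e+00, -1.86633414e+01,
       -5.20782801e-02,  2.37200211e-02,  1.44434052e-04]), 'tool_pos': array([ 202.94190193, -616.85508195,  229.57101907]), 'tcp_rot': array([ 9.87397820e-01,  1.58255119e-01, -1.68449466e-04, -9.13082744e-04]), 'wrist_force': array([-0.14110153,  0.14314351, -0.14170729]), 'wrist_torque': array([ 0.02914195,  0.00246681, -0.05409436]), 'width': 94.41000384266918}
scene {'fx': 356.41501223371444, 'fy': 356.41501223371444, 'cx': 253.4421053856276, 'cy': 190.79201838564953, 'T': array([[-5.84823259e-02, -6.82176819e-01,  7.28844706e-01,
         1.24108272e+03],
       [ 9.98285459e-01, -3.81781914e-02,  4.43685441e-02,
         2.58757657e+01],
       [-2.44121965e-03,  7.30189847e-01,  6.83239949e-01,
         7.97650299e+02],
       [ 0.00000000e+00,  0.00000000e+00,  0.00000000e+00,
         1.00000000e+00]])}
top {'fx': 380.9058587457374, 'fy': 380.9058587457374, 'cx': 252.60483235898835, 'cy': 185.79391620411806, 'T': array([[ 1.00539410e-02,  9.92500007e-01, -1.21830431e-01,
         3.74546888e+02],
       [-9.99941939e-01,  9.50649245e-03, -5.07396603e-03,
        -2.08080240e+01],
       [-3.87773124e-03,  1.21874371e-01,  9.92537959e-01,
         1.24922515e+03],
       [ 0.00000000e+00,  0.00000000e+00,  0.00000000e+00,
         1.00000000e+00]])}
['IKError', 'tcp_to_tips']
```

View pics/scene0.png

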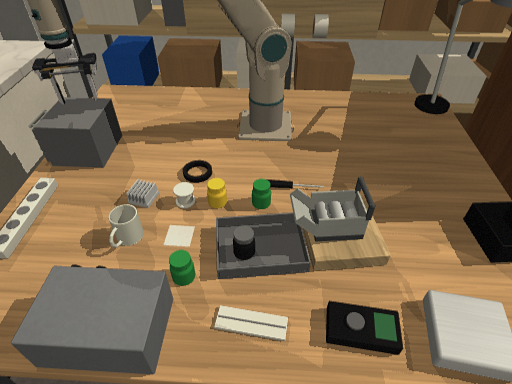

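View pics/top0.png

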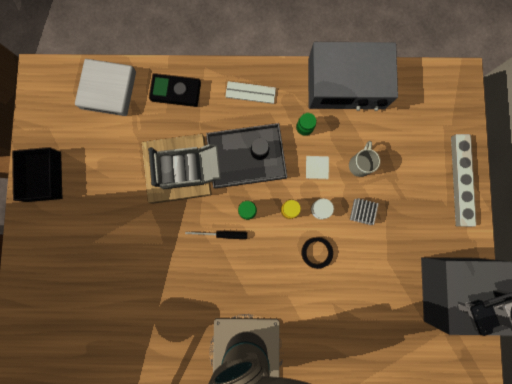

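The top view shows the black jar with grey lid in the tray at (261,148). Its look-alikes are green (307,124), green (248,210) and yellow (291,209), all outside the tray. I choose the black one. The tub is at (180,167) with its bar at the left, so it pours toward -y. The area at the left, around (115,220), is clear.

```bash
cat > h.py <<'E'
from rig import *
import cv2,numpy as np
from scipy.spatial.transform import Rotation as R
def cloud(n,d,c=None):
    c=c or camera_info(n); v,u=np.mgrid[:384,:512]
    P=np.stack([(u-c['cx'])/c['fx']*d,-(v-c['cy'])/c['fy']*d,-d],-1)
    return P@c['T'][:3,:3].T+c['T'][:3,3]
def rect(m,P,z=None):
    r=cv2.minAreaRect(P[m][:,:2].astype(np.float32)); return np.round(r[0],1),np.round(r[1],1),round(r[2],1),m.sum()
E
python3 - <<'E'
from h import *
out={}
for n in("top","scene"):
    z=np.load(n+"0.npz");p,d=z['p'].astype(int),z['d'];P=cloud(n,d);ok=d>0;Z=P[...,2]
    roi=np.zeros_like(ok)
    if n=="top": roi[120:210,135:295]=1
    else: roi[175:285,205:395]=1
    m=roi&ok
    print(n,"Z hist",np.histogram(Z[m],bins=range(-10,200,10)))
    print("jar top",[f(P[m&(abs(Z-85)<6)&(P[...,1]<20)],0).round(1) for f in(np.median,np.min,np.max)])
    print("bar",(b:=m&(Z>160)).sum(),rect(b,P),np.median(Z[b]),Z[b].max())
    wood=(p[...,0]-p[...,2]>40)
    def big(m):
        k,l,s,c=cv2.connectedComponentsWithStats(m.astype(np.uint8));return l==1+s[1:,4].argmax()
    print("riser",rect(big(m&wood&(abs(Z-45)<7)),P))
    print("traytop",rect(big(m&(abs(Z-42)<8)&~wood),P))
    print("tub walls",rect(m&(abs(Z-150)<6)&(P[...,1]>60),P), "lip",rect(m&(abs(Z-125)<6)&(P[...,1]<90),P))
z=np.load("top0.npz");c=cv2.resize(z['p'][115:215,135:300],None,fx=4.8,fy=4.8,interpolation=cv2.INTER_CUBIC);cv2.imwrite("pics/crop.png",c[:,:,::-1])
E
```

```text
top Z hist (array([3020, 5689,  197,  152,  243, 1883,  103,  151,  294,  551,  766,
        427,  186,  298,  148,   28,    4,   12,  177,    5]), array([-10,   0,  10,  20,  30,  40,  50,  60,  70,  80,  90, 100, 110,
       120, 130, 140, 150, 160, 170, 180, 190]))
jar top [array([630.3, -33.6,  83.1]), array([ 445.8, -142.6,   79. ]), array([668.9,  20. ,  90.3])]
bar 194 (array([561.3, 274.3]), array([111.3,  14.9]), 7.3, np.int64(194)) 175.54646842914826 181.72121017282166
riser (array([580.3, 235.2]), array([201.5, 201. ]), 8.6, np.int64(1622))
traytop (array([624.9,   7.7]), array([179.5, 240.5]), 8.6, np.int64(283))
tub walls (array([571.6, 191.2]), array([104.1, 171.7]), 7.1, np.int64(14)) lip (array([562.8,  85.9]), array([60.4,  6.7]), 1.0, np.int64(31))
scene Z hist (array([2008, 9169,  882,  867,  765, 2503,  342,  300,  364,  825,  656,
        631,  418,  523,  271,   58,   31,   27,  182,    0]), array([-10,   0,  10,  20,  30,  40,  50,  60,  70,  80,  90, 100, 110,
       120, 130, 140, 150, 160, 170, 180, 190]))
jar top [array([469.9, -38. ,  83. ]), array([ 416.5, -162.5,   79. ]), array([668.7,  18.8,  89.2])]
bar 209 (array([561.4, 272.3]), array([112.7,  14.9]), 7.5, np.int64(209)) 175.70105650901974 179.5186570077866
riser (array([606.6, 236.9]), array([143.6, 199. ]), 9.0, np.int64(1776))
traytop (array([623.,   6.]), array([182.9, 239.7]), 8.5, np.int64(726))
tub walls (array([570.2, 191.9]), array([107.7, 176.8]), 7.3, np.int64(49)) lip (array([565.4,  86.9]), array([69. ,  6.3]), 3.4, np.int64(39))
```

View pics/crop.png

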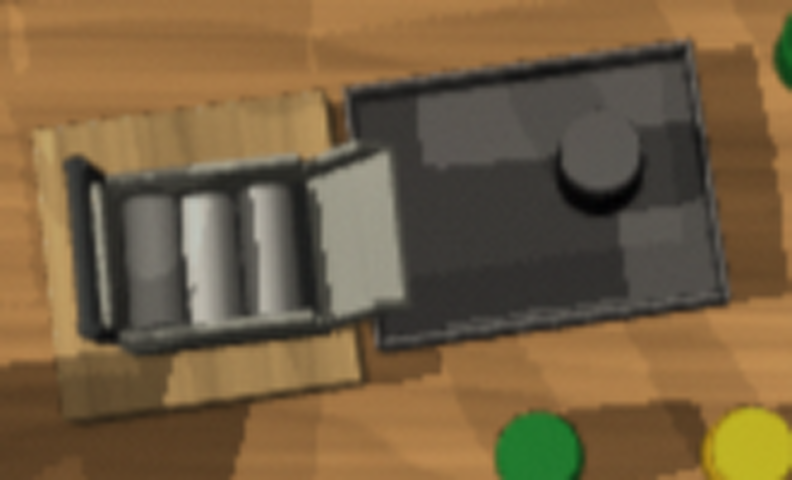

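The crop confirms it: the only object standing in the tray is a black jar with a grey lid, at crop (600,150). The tub's cans lie at crop (150–280,255) and its bar at (82,250).

```bash
python3 - <<'E'
from h import *
z=np.load("top0.npz");P=cloud("top",z['d']);Z=P[...,2];ok=z['d']>0
m=np.zeros_like(ok);m[125:175,240:282]=1
m&=(abs(Z-85)<5);print(m.sum(),[cv2.minEnclosingCircle(P[m][:,:2].astype(np.float32))],P[m].mean(0))
g=ok&(np.hypot(P[...,0]-400,P[...,1]-430)<110);print(g.sum(),Z[g].min(),Z[g].max(),np.percentile(Z[g],[1,99]))
T=np.array([203,-617.,230]);J=np.array([632,-33,230.])
s=get_state();Rt=R.from_quat(s['tcp_rot']);print("tool-frame to jar (m)",Rt.inv().apply(np.r_[cv2.minEnclosingCircle(P[m][:,:2].astype(np.float32))[0],230]-T)/1e3)
E
```

```text
212 [((643.656005859375, -35.70418930053711), 26.226825714111328)] [643.31768397 -35.67748476  84.7418285 ]
3553 -8.72093805606778 9.226122562630735 [-5.93873886  5.42678137]
tool-frame to jar (m) [ 0.60023714 -0.41448459  0.00065537]
```

Call:
send_rows(plan=[[0.03,-0.02,0,0,0,1],[0.08,-0.055,0,0,0,2],[0.13,-0.09,0,0,0,3],[0.18,-0.125,0,0,0,4],[0.23,-0.16,0,0,0,5],[0.28,-0.195,0,0,0,6],[0.33,-0.23,0,0,0,7],[0.38,-0.265,0,0,0,8],[0.43,-0.3,0,0,0,9],[0.48,-0.335,0,0,0,10],[0.53,-0.37,0,0,0,10.9],[0.575,-0.4,0,0,0,10.9]], grip=0.094)

```text
clock: 1.6
tool_pos: [625.2, -55.4, 230.1]
tcp_rot: [0.998, 0.064, -0.0, -0.0]
wrist_force: [-1.0, -0.8, -0.1]
width: 93.9
```

Call:
send_rows(plan=[[0.015,-0.013,0,0,0,0],[0.0215,-0.0195,0,0,0,0],[0.0215,-0.0195,0,0,0,0],[0.0215,-0.0195,0.02,0,0,0],[0.0215,-0.0195,0.05,0,0,0],[0.0215,-0.0195,0.08,0,0,0],[0.0215,-0.0195,0.1,0,0,0],[0.0215,-0.0195,0.12,0,0,0],[0.0215,-0.0195,0.135,0,0,0],[0.0215,-0.0195,0.148,0,0,0],[0.0215,-0.0195,0.155,0,0,0],[0.0215,-0.0195,0.155,0,0,0]])

```text
clock: 3.1
tool_pos: [643.0, -35.8, 75.2]
tcp_rot: [0.998, 0.064, -0.0, 0.0]
wrist_force: [0.9, -0.6, -0.7]
width: 93.9
```

Call:
send_rows(plan=[[0,0,0,0,0,0],[0,0,0,0,0,0],[0,0,0,0,0,0],[0,0,0,0,0,0],[0,0,0,0,0,0]], grip=0.05, force=20)

```text
clock: 3.72
tool_pos: [643.4, -36.0, 75.7]
tcp_rot: [0.998, 0.064, 0.0, 0.0]
wrist_force: [-1.2, -0.1, 1.1]
width: 58.0
```

Call:
send_rows(plan=[[0,0,-0.01,0,0,0],[0,0,-0.03,0,0,0],[0,0,-0.06,0,0,0],[0,0,-0.09,0,0,0],[0,0,-0.12,0,0,0],[0,0,-0.15,0,0,0],[0,0,-0.18,0,0,0],[0,0,-0.205,0,0,0],[-0.01,-0.02,-0.215,0,0,0],[-0.023,-0.05,-0.215,0,0,0],[-0.036,-0.09,-0.215,0,0,0],[-0.05,-0.13,-0.215,0,0,0]])

```text
clock: 5.22
tool_pos: [574.7, 89.5, 290.4]
tcp_rot: [0.998, 0.064, -0.001, -0.001]
wrist_force: [-0.1, -0.2, -3.4]
width: 58.2
```

Call:
send_rows(plan=[[-0.014,-0.04,0,0,0,0],[-0.028,-0.08,0,0,0,0],[-0.042,-0.12,0,0,0,0],[-0.056,-0.16,0,0,0,0],[-0.07,-0.2,0,0,0,0],[-0.084,-0.24,0,0,0,0],[-0.098,-0.28,0,0,0,0],[-0.112,-0.315,0,0,0,0],[-0.124,-0.34,0,0,0,0],[-0.132,-0.363,0,0,0,0],[-0.132,-0.363,0,0,0,0],[-0.132,-0.363,0,0,0,0]])

```text
clock: 6.72
tool_pos: [399.8, 428.8, 290.4]
tcp_rot: [0.998, 0.064, -0.0, 0.001]
wrist_force: [0.0, 1.2, -2.3]
width: 58.4
```

```bash
python3 - <<'E'
from h import *
print(get_state()['tool_pos'],get_state()['wrist_force'],get_state()['joint_pos'])
p,d=get_image("scene");cv2.imwrite("pics/s1.png",p[:,:,::-1])
E
```

```text
[399.78845764 428.81617234 290.39115733] [ 1.11450331e-04  1.17274341e+00 -2.34441410e+00] [-8.69068329e-01  4.75100678e-01  3.54246645e-04  1.62290312e+00
  8.91143369e-04  1.04477115e+00 -2.31276845e+00]
```

View pics/s1.png

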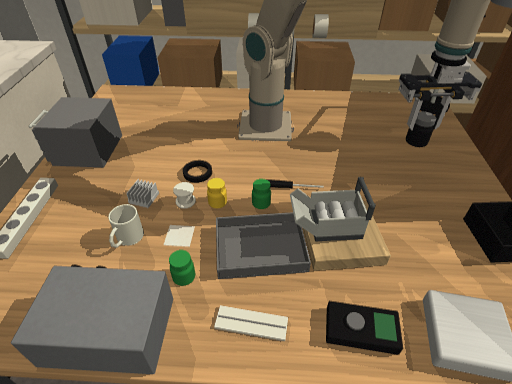

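Call:
send_rows(plan=[[0,0,0.03,0,0,0],[0,0,0.07,0,0,0],[0,0,0.11,0,0,0],[0,0,0.145,0,0,0],[0,0,0.17,0,0,0],[0,0,0.19,0,0,0],[0,0,0.203,0,0,0],[0,0,0.21,0,0,0],[0,0,0.215,0,0,0],[0,0,0.218,0,0,0],[0,0,0.2195,0,0,0],[0,0,0.2195,0,0,0]])

```text
clock: 8.28
tool_pos: [400.1, 430.3, 71.2]
tcp_rot: [0.998, 0.064, 0.0, -0.0]
wrist_force: [0.1, 0.4, -2.4]
width: 58.0
```

Call:
send_rows(plan=[[0,0,0.0007,0,0,0],[0,0,0.0014,0,0,0],[0,0,0.002,0,0,0],[0,0,0.002,0,0,0]])

```text
clock: 8.78
tool_pos: [400.2, 430.3, 70.6]
tcp_rot: [0.998, 0.064, 0.0, -0.0]
wrist_force: [-1.8, -1.6, 10.6]
width: 58.2
```

Call:
send_rows(plan=[[0,0,-0.001,0,0,0],[0,0,-0.001,0,0,0],[0,0,-0.001,0,0,0],[0,0,-0.001,0,0,0],[0,0,-0.01,0,0,0],[0,0,-0.04,0,0,0],[0,0,-0.09,0,0,0],[0,0,-0.14,0,0,0],[0,0,-0.18,0,0,0],[0,0,-0.2,0,0,0],[0,0,-0.21,0,0,0],[0,0,-0.21,0,0,0]], grip=0.094)

```text
clock: 10.28
tool_pos: [400.0, 430.1, 279.3]
tcp_rot: [0.998, 0.064, 0.0, -0.0]
wrist_force: [-0.5, 0.1, -1.5]
width: 93.9
```

Call:
send_rows(plan=[[0.01,0.0125,0,0,0,0],[0.03,0.0375,0,0,0,0],[0.05,0.063,0,0,0,0],[0.07,0.088,0,0,0,0],[0.09,0.113,0,0,0,0],[0.11,0.138,0,0,0,0],[0.125,0.158,0,0,0,0],[0.136,0.17,0,0,0,0],[0.14,0.176,0,0,0,0],[0.14,0.176,0,0,0,0],[0.14,0.176,0,0,0,0]], grip=0.06)

```text
clock: 11.65
tool_pos: [560.4, 274.4, 279.0]
tcp_rot: [0.998, 0.065, -0.0, -0.0]
wrist_force: [-0.1, 0.7, 0.3]
width: 59.8
```

```bash
python3 - <<'E'
from h import *
s=get_state();print(s['tool_pos'],s['tcp_rot'],s['wrist_force'])
c=camera_info("wrist");p,d=get_image("wrist");P=cloud("wrist",d,c);Z=P[...,2]
m=(d>0)&(Z>155)&(Z<185)&(np.hypot(P[...,0]-561,P[...,1]-273)<70);print(m.sum(),rect(m,P) if m.any() else 0,np.percentile(Z[m],[5,50,98]) if m.any() else 0)
p2,d2=get_image("top");P=cloud("top",d2);Z=P[...,2]
g=(d2>0)&(np.hypot(P[...,0]-400,P[...,1]-430)<60)
for lo,hi in((15,65),(72,90)):
  k=g&(Z>lo)&(Z<hi);print(k.sum(),P[k].mean(0) if k.any() else 0)
k=g&(Z>72)
print(cv2.minEnclosingCircle(P[k][:,:2].astype(np.float32)),Z[k].min(),Z[k].max())
cv2.imwrite("pics/w1.png",np.hstack([p,p2[100:292,0:256].repeat(2,0).repeat(2,1)])[:,:,::-1][:,::1][:, :1024]) if 0 else cv2.imwrite("pics/w1.png",p[:,:,::-1])
E
```

```text
[560.44113659 274.4162332  278.96057946] [ 9.97913808e-01  6.45589671e-02 -2.71191053e-04 -3.13773801e-04] [-0.05755107  0.72954737  0.26985698]
1953 (array([558.9, 272.9]), array([112.7,  13.4]), 7.2, np.int64(1953)) [171.2041681  174.57009438 176.54942239]
0 0
0 0Traceback (most recent call last):
  File "<stdin>", line 10, in <module>
    return umr_minimum(a, axis, None, out, keepdims, initial, where)
ValueError: zero-size array to reduction operation minimum which has no identity
```

```bash
python3 - <<'E'
from h import *
for n in("scene","top"):
  p,d=get_image(n);cv2.imwrite(f"pics/{n}2.png",p[:,:,::-1]);P=cloud(n,d);Z=P[...,2]
  g=(d>0)&(np.hypot(P[...,0]-400,P[...,1]-430)<60)
  print(n,g.sum(),np.percentile(Z[g],[1,50,99]) if g.any() else 0)
  k=g&(abs(Z-80)<6);print(k.sum(),cv2.minEnclosingCircle(P[k][:,:2].astype(np.float32)) if k.any() else 0)
E
```

```text
scene 1023 [-2.43485828  9.84889542 82.56391127]
182 ((398.5307312011719, 427.63128662109375), 28.5971736907959)
top 0 0
0 0
```

View pics/scene2.png

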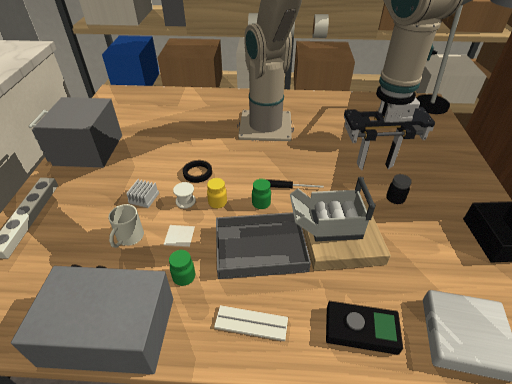

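The jar stands upright at (399,188), clear of everything. Next I go down onto the bar.

Call:
send_rows(plan=[[0,0.001,0.02,0,0,0],[0,0.001,0.045,0,0,0],[0,0.001,0.07,0,0,0],[0,0.001,0.088,0,0,0],[0,0.001,0.098,0,0,0],[0,0.001,0.102,0,0,0],[0,0.001,0.102,0,0,0]])

```text
clock: 12.72
tool_pos: [561.6, 272.5, 177.3]
tcp_rot: [0.998, 0.064, 0.0, -0.0]
wrist_force: [0.6, -0.0, 0.1]
width: 60.1
```

Call:
send_rows(plan=[[0,0.001,0,0,0,0],[0,0.001,0,0,0,0],[0,0.001,0,0,0,0],[0,0.001,0,0,0,0],[0,0.001,0,0,0,0],[0,0.001,0,0,0,0]], grip=0.005, force=40)

```text
clock: 13.48
tool_pos: [561.2, 273.8, 177.1]
tcp_rot: [0.998, 0.064, 0.0, -0.002]
wrist_force: [-0.3, 6.1, -1.4]
width: 13.0
```

```bash
python3 - <<'E'
import numpy as np
r=np.hypot(127.5,125);a=np.arctan2(125,127.5)
f=lambda t:np.array([-r*(np.cos(a+np.radians(t))-np.cos(a)),-r*(np.sin(a+np.radians(t))-np.sin(a))])
B=[0,8,20,32,43,51,58,64]
for s,e in zip(B,B[1:]):
    print(s,e,[(round((f(t)-f(s))[0]*2)/2,round((f(t)-f(s))[1]*2)/2) for t in np.linspace(s,e,13)[1:]])
E
```

```text
0 8 [(1.5, -1.5), (3.0, -3.0), (4.5, -4.5), (6.0, -6.0), (7.5, -7.0), (9.0, -8.5), (10.5, -10.0), (12.0, -11.5), (14.0, -12.5), (15.5, -14.0), (17.0, -15.5), (18.5, -16.5)]
8 20 [(2.5, -2.0), (5.0, -3.5), (7.5, -5.5), (10.0, -7.0), (12.5, -9.0), (15.5, -10.5), (18.0, -12.0), (21.0, -14.0), (23.5, -15.5), (26.0, -17.0), (29.0, -18.0), (32.0, -19.5)]
20 32 [(3.0, -1.5), (5.5, -2.5), (8.5, -4.0), (11.5, -5.0), (14.5, -6.0), (17.5, -7.0), (20.0, -8.0), (23.0, -9.0), (26.0, -10.0), (29.0, -11.0), (32.0, -11.5), (35.0, -12.5)]
32 43 [(3.0, -0.5), (5.5, -1.5), (8.5, -2.0), (11.0, -2.5), (14.0, -3.0), (17.0, -3.0), (19.5, -3.5), (22.5, -4.0), (25.5, -4.0), (28.0, -4.5), (31.0, -4.5), (34.0, -5.0)]
43 51 [(2.0, 0.0), (4.0, 0.0), (6.0, 0.0), (8.5, 0.0), (10.5, 0.0), (12.5, 0.0), (14.5, 0.0), (16.5, 0.0), (18.5, 0.0), (21.0, 0.5), (23.0, 0.5), (25.0, 0.5)]
51 58 [(2.0, 0.0), (3.5, 0.5), (5.5, 0.5), (7.0, 1.0), (9.0, 1.0), (11.0, 1.5), (12.5, 1.5), (14.5, 2.0), (16.0, 2.5), (18.0, 2.5), (20.0, 3.0), (21.5, 3.5)]
58 64 [(1.5, 0.5), (3.0, 0.5), (4.5, 1.0), (6.0, 1.5), (7.5, 2.0), (9.0, 2.5), (10.5, 2.5), (12.0, 3.0), (13.5, 3.5), (15.0, 4.0), (16.5, 4.5), (18.0, 5.0)]
```

Call:
send_rows(plan=[[0,0.0005,-0.001,0,0,0],[0,0.002,-0.003,0,0,0],[0,0.0035,-0.0045,0,0,0],[0,0.005,-0.006,0,0,0],[0,0.0065,-0.0075,0,0,0],[0,0.008,-0.009,0,0,0],[0,0.0095,-0.0105,0,0,0],[0,0.011,-0.012,0,0,0],[0,0.013,-0.013,0,0,0],[0,0.0145,-0.0145,0,0,0],[0,0.016,-0.0155,0,0,0],[0,0.0175,-0.0165,0,0,0]])

```text
clock: 14.98
tool_pos: [563.1, 256.8, 192.9]
tcp_rot: [0.998, 0.064, -0.0, -0.002]
wrist_force: [0.7, 6.3, -5.2]
width: 12.6
```

Call:
send_rows(plan=[[0,0.0015,-0.002,0,0,0],[0,0.004,-0.004,0,0,0],[0,0.0065,-0.006,0,0,0],[0,0.009,-0.0075,0,0,0],[0,0.0115,-0.0095,0,0,0],[0,0.0145,-0.011,0,0,0],[0,0.017,-0.0125,0,0,0],[0,0.02,-0.0145,0,0,0],[0,0.0225,-0.016,0,0,0],[0,0.025,-0.0175,0,0,0],[0,0.028,-0.0185,0,0,0],[0,0.031,-0.02,0,0,0]])

```text
clock: 16.48
tool_pos: [566.9, 226.7, 213.3]
tcp_rot: [0.998, 0.065, -0.0, -0.002]
wrist_force: [-0.3, 6.9, -3.1]
width: 12.8
```

```bash
python3 - <<'E'
from h import *
s=get_state();print(s['tool_pos'],s['wrist_force'],s['wrist_torque'])
p,d=get_image("scene");c=cv2.resize(p[150:290,200:400],None,fx=4,fy=4,interpolation=cv2.INTER_CUBIC);cv2.imwrite("pics/s3.png",c[:,:,::-1])
E
```

```text
[566.89802235 226.66455096 213.34197641] [-0.25073721  6.88753388 -3.05181672] [ 1.98625327  0.22764294 -0.02074656]
```

View pics/s3.png

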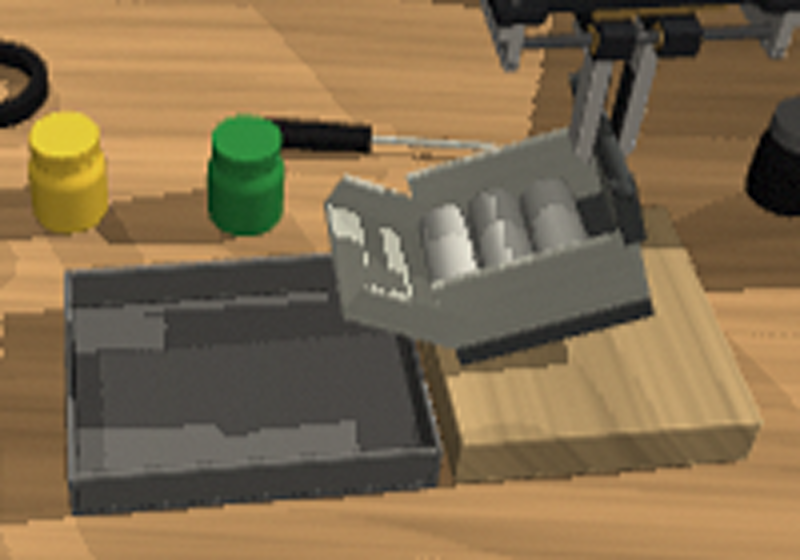

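The tub leans about 20°, pivoting on its front edge near crop (465,360), with the cans still inside. I carry on.

Call:
send_rows(plan=[[0,0.003,-0.0015,0,0,0],[0,0.0055,-0.0025,0,0,0],[0,0.0085,-0.004,0,0,0],[0,0.0115,-0.005,0,0,0],[0,0.0145,-0.006,0,0,0],[0,0.0175,-0.007,0,0,0],[0,0.02,-0.008,0,0,0],[0,0.023,-0.009,0,0,0],[0,0.026,-0.01,0,0,0],[0,0.029,-0.011,0,0,0],[0,0.032,-0.0115,0,0,0],[0,0.035,-0.0125,0,0,0]])

```text
clock: 18.02
tool_pos: [571.6, 193.2, 227.4]
tcp_rot: [0.998, 0.065, 0.001, -0.003]
wrist_force: [-2.8, 6.9, 4.0]
width: 12.9
```

Call:
send_rows(plan=[[0,0.003,-0.0005,0,0,0],[0,0.0055,-0.0015,0,0,0],[0,0.0085,-0.002,0,0,0],[0,0.011,-0.0025,0,0,0],[0,0.014,-0.003,0,0,0],[0,0.017,-0.003,0,0,0],[0,0.0195,-0.0035,0,0,0],[0,0.0225,-0.004,0,0,0],[0,0.0255,-0.004,0,0,0],[0,0.028,-0.0045,0,0,0],[0,0.031,-0.0045,0,0,0],[0,0.034,-0.005,0,0,0]])

```text
clock: 19.52
tool_pos: [576.2, 157.6, 232.5]
tcp_rot: [0.998, 0.064, 0.001, -0.002]
wrist_force: [-3.0, 6.3, 3.0]
width: 12.7
```

```bash
python3 - <<'E'
from h import *
p,d=get_image("scene");c=cv2.resize(p[150:290,200:400],None,fx=4,fy=4,interpolation=cv2.INTER_CUBIC);cv2.imwrite("pics/s4.png",c[:,:,::-1])
E
```

```text
(no output)
```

View pics/s4.png

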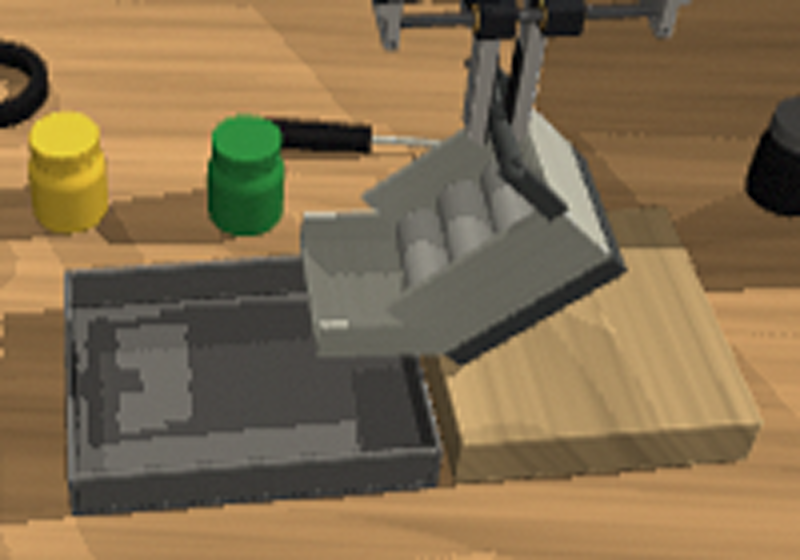

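It now leans about 43° on its edge with the cans still in. Next is the slow pour.

Call:
send_rows(plan=[[0,0.002,0,0,0,0],[0,0.004,0,0,0,0],[0,0.006,0,0,0,0],[0,0.0085,0,0,0,0],[0,0.0105,0,0,0,0],[0,0.0125,0,0,0,0],[0,0.0145,0,0,0,0],[0,0.0165,0,0,0,0],[0,0.0185,0,0,0,0],[0,0.021,0.0005,0,0,0],[0,0.023,0.0005,0,0,0],[0,0.025,0.0005,0,0,0]])

```text
clock: 21.08
tool_pos: [579.3, 131.3, 231.4]
tcp_rot: [0.998, 0.064, 0.0, -0.001]
wrist_force: [-1.7, 3.0, 1.1]
width: 12.9
```

Call:
send_rows(plan=[[0,0.002,0,0,0,0],[0,0.0035,0.0005,0,0,0],[0,0.0055,0.0005,0,0,0],[0,0.007,0.001,0,0,0],[0,0.009,0.001,0,0,0],[0,0.011,0.0015,0,0,0],[0,0.0125,0.0015,0,0,0],[0,0.0145,0.002,0,0,0],[0,0.016,0.0025,0,0,0],[0,0.018,0.0025,0,0,0],[0,0.02,0.003,0,0,0],[0,0.0215,0.0035,0,0,0]])

```text
clock: 22.58
tool_pos: [582.2, 108.2, 226.8]
tcp_rot: [0.998, 0.064, -0.0, 0.0]
wrist_force: [-0.9, 1.3, 3.0]
width: 13.1
```

Call:
send_rows(plan=[[0,0.0015,0.0005,0,0,0],[0,0.003,0.0005,0,0,0],[0,0.0045,0.001,0,0,0],[0,0.006,0.0015,0,0,0],[0,0.0075,0.002,0,0,0],[0,0.009,0.0025,0,0,0],[0,0.0105,0.0025,0,0,0],[0,0.012,0.003,0,0,0],[0,0.0135,0.0035,0,0,0],[0,0.015,0.004,0,0,0],[0,0.015,0.004,0,0,0],[0,0.015,0.004,0,0,0]])

```text
clock: 24.08
tool_pos: [584.2, 93.5, 223.0]
tcp_rot: [0.998, 0.064, -0.0, 0.0]
wrist_force: [-2.9, 0.6, 1.9]
width: 12.9
```

```bash
python3 - <<'E'
from h import *
p,d=get_image("scene");c=cv2.resize(p[150:290,200:400],None,fx=4,fy=4,interpolation=cv2.INTER_CUBIC);cv2.imwrite("pics/s5.png",c[:,:,::-1])
E
```

```text
(no output)
```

View pics/s5.png

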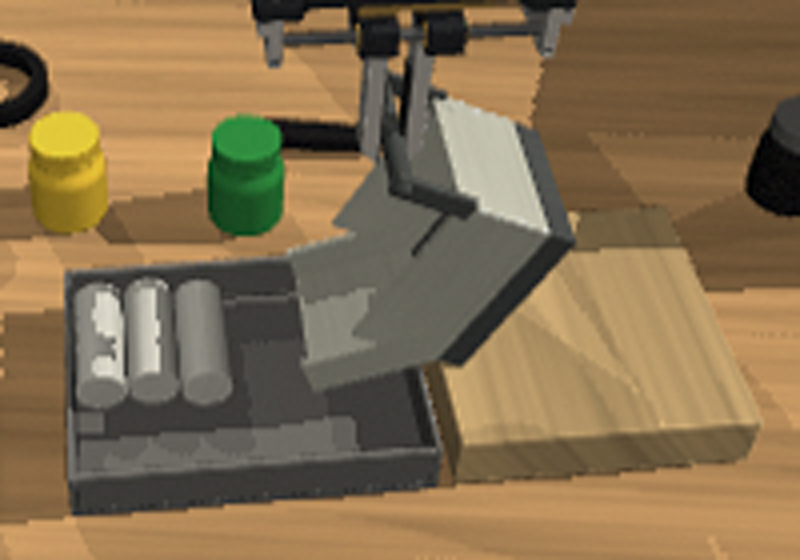

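All three cans lie in the tray at crop (100–205,340) and the tub is empty. Now I rock it back.

Call:
send_rows(plan=[[0,-0.002,-0.0005,0,0,0],[0,-0.005,-0.0015,0,0,0],[0,-0.008,-0.0025,0,0,0],[0,-0.011,-0.003,0,0,0],[0,-0.0145,-0.004,0,0,0],[0,-0.018,-0.005,0,0,0],[0,-0.021,-0.0055,0,0,0],[0,-0.024,-0.006,0,0,0],[0,-0.0275,-0.0065,0,0,0],[0,-0.0305,-0.007,0,0,0],[0,-0.0335,-0.007,0,0,0],[0,-0.0365,-0.0075,0,0,0]])

```text
clock: 25.62
tool_pos: [580.0, 130.5, 230.9]
tcp_rot: [0.998, 0.064, 0.001, -0.0]
wrist_force: [-1.5, -2.7, 3.0]
width: 13.2
```

Call:
send_rows(plan=[[0,-0.0025,0,0,0,0],[0,-0.005,-0.0005,0,0,0],[0,-0.0075,-0.0005,0,0,0],[0,-0.01,-0.0005,0,0,0],[0,-0.0125,-0.0005,0,0,0],[0,-0.0145,-0.0005,0,0,0],[0,-0.0165,-0.0005,0,0,0],[0,-0.0185,-0.0005,0,0,0],[0,-0.0205,-0.0005,0,0,0],[0,-0.0225,-0.0005,0,0,0],[0,-0.025,-0.0005,0,0,0],[0,-0.028,-0.0005,0,0,0]])

```text
clock: 27.12
tool_pos: [575.9, 157.8, 230.5]
tcp_rot: [0.998, 0.064, -0.0, 0.0]
wrist_force: [1.4, 0.8, -0.1]
width: 13.0
```

Call:
send_rows(plan=[[0,-0.0025,0.0005,0,0,0],[0,-0.0055,0.0005,0,0,0],[0,-0.0085,0.001,0,0,0],[0,-0.011,0.0015,0,0,0],[0,-0.014,0.002,0,0,0],[0,-0.017,0.002,0,0,0],[0,-0.02,0.003,0,0,0],[0,-0.0225,0.003,0,0,0],[0,-0.0255,0.0035,0,0,0],[0,-0.028,0.0045,0,0,0],[0,-0.031,0.005,0,0,0],[0,-0.034,0.006,0,0,0]])

```text
clock: 28.62
tool_pos: [571.8, 191.9, 225.1]
tcp_rot: [0.998, 0.064, 0.0, -0.0]
wrist_force: [-0.0, 1.5, 0.6]
width: 12.9
```

Call:
send_rows(plan=[[0,-0.0025,0.0005,0,0,0],[0,-0.0055,0.0015,0,0,0],[0,-0.0085,0.0025,0,0,0],[0,-0.011,0.0035,0,0,0],[0,-0.014,0.0045,0,0,0],[0,-0.0165,0.0055,0,0,0],[0,-0.019,0.0065,0,0,0],[0,-0.022,0.0075,0,0,0],[0,-0.0245,0.0085,0,0,0],[0,-0.027,0.0095,0,0,0],[0,-0.0295,0.0105,0,0,0],[0,-0.032,0.0115,0,0,0]])

```text
clock: 30.12
tool_pos: [567.6, 223.3, 213.3]
tcp_rot: [0.998, 0.064, -0.0, 0.0]
wrist_force: [1.9, 0.9, -2.4]
width: 13.2
```

Call:
send_rows(plan=[[0,-0.003,0.0015,0,0,0],[0,-0.0055,0.003,0,0,0],[0,-0.008,0.0045,0,0,0],[0,-0.011,0.006,0,0,0],[0,-0.0135,0.0075,0,0,0],[0,-0.016,0.0095,0,0,0],[0,-0.019,0.011,0,0,0],[0,-0.0215,0.0125,0,0,0],[0,-0.024,0.0145,0,0,0],[0,-0.0265,0.0165,0,0,0],[0,-0.029,0.018,0,0,0],[0,-0.031,0.0195,0,0,0]])

```text
clock: 31.62
tool_pos: [563.6, 254.1, 193.8]
tcp_rot: [0.998, 0.064, -0.0, 0.0]
wrist_force: [2.1, 3.8, -1.6]
width: 12.9
```

Call:
send_rows(plan=[[0,-0.0015,0.001,0,0,0],[0,-0.003,0.0025,0,0,0],[0,-0.0045,0.004,0,0,0],[0,-0.006,0.005,0,0,0],[0,-0.0075,0.0065,0,0,0],[0,-0.009,0.0075,0,0,0],[0,-0.0105,0.009,0,0,0],[0,-0.012,0.0105,0,0,0],[0,-0.013,0.0115,0,0,0],[0,-0.014,0.0125,0,0,0],[0,-0.015,0.0135,0,0,0],[0,-0.0155,0.014,0,0,0]])

```text
clock: 33.12
tool_pos: [561.7, 269.5, 179.9]
tcp_rot: [0.998, 0.064, -0.0, -0.0]
wrist_force: [2.1, 2.6, -2.5]
width: 13.0
```

Call:
send_rows(plan=[[0,-0.0005,0.0005,0,0,0],[0,-0.001,0.001,0,0,0],[0,-0.0015,0.0015,0,0,0],[0,-0.002,0.002,0,0,0],[0,-0.0025,0.0025,0,0,0],[0,-0.003,0.003,0,0,0],[0,-0.003,0.003,0,0,0]])

```text
clock: 34.0
tool_pos: [561.4, 272.4, 176.9]
tcp_rot: [0.998, 0.064, 0.0, -0.0]
wrist_force: [2.2, 3.0, -3.4]
width: 12.8
```

```bash
python3 - <<'E'
from h import *
s=get_state();print(s['tool_pos'],s['wrist_force'],s['wrist_torque'])
p,d=get_image("scene");c=cv2.resize(p[150:290,200:400],None,fx=4,fy=4,interpolation=cv2.INTER_CUBIC);cv2.imwrite("pics/s6.png",c[:,:,::-1])
P=cloud("scene",d);Z=P[...,2];m=(Z>160)&(Z<182)&(np.hypot(P[...,0]-561,P[...,1]-273)<70)
print(np.percentile(Z[m],[50,98]))
E
```

```text
[561.38710446 272.42300149 176.93878657] [ 2.19346763  3.04397114 -3.42059107] [ 0.51043365 -0.40401342  0.00936378]
[176.12363074 180.86361641]
```

View pics/s6.png

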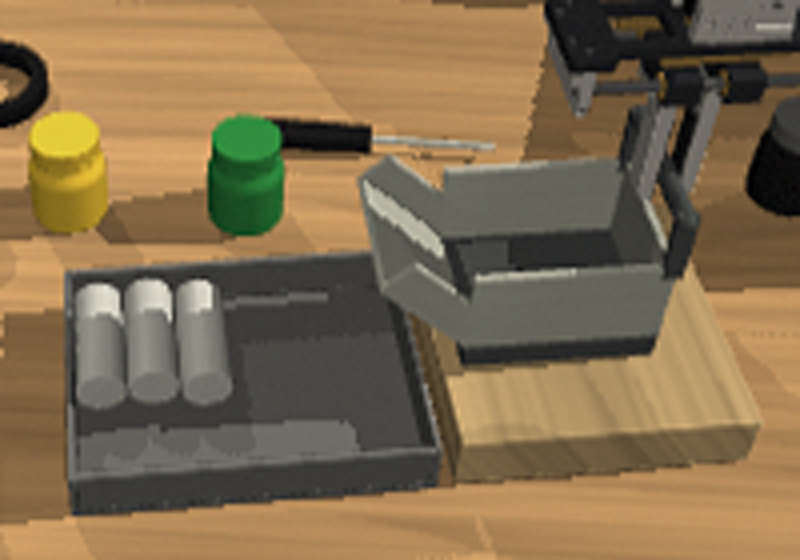

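It is nearly flat (base edge from crop (460,362) to (655,352)) but still partly carried. I lower it slowly until the load reverses.

Call:
send_rows(plan=[[0,-0.0005,0.0005,0,0,0],[0,-0.001,0.001,0,0,0],[0,-0.0015,0.0015,0,0,0],[0,-0.0015,0.0015,0,0,0]])

```text
clock: 34.55
tool_pos: [561.3, 273.8, 175.5]
tcp_rot: [0.998, 0.064, 0.0, 0.0]
wrist_force: [1.6, 3.6, -0.8]
width: 12.6
```

Call:
send_rows(plan=[[0,-0.0003,0.0005,0,0,0],[0,-0.0006,0.001,0,0,0],[0,-0.001,0.0015,0,0,0],[0,-0.001,0.0015,0,0,0]])

```text
clock: 35.05
tool_pos: [561.3, 274.0, 175.2]
tcp_rot: [0.998, 0.063, 0.0, 0.0]
wrist_force: [-0.2, 0.8, 7.3]
width: 12.8
```

The load has reversed (+7 N) and the tool has stopped sinking, so the tub is flat. I ease off and open.

Call:
send_rows(plan=[[0,0,-0.0005,0,0,0],[0,0,-0.0005,0,0,0],[0,0,-0.0005,0,0,0]], grip=0.017)

```text
clock: 35.42
tool_pos: [560.6, 274.3, 174.1]
tcp_rot: [0.998, 0.064, -0.001, 0.0]
wrist_force: [-0.4, -0.1, 1.1]
width: 16.9
```

Call:
send_rows(plan=[[0,0,0,0,0,0],[0,0,0,0,0,0],[0,0,0,0,0,0],[0,0,-0.005,0,0,0],[0,0,-0.02,0,0,0],[0,0,-0.05,0,0,0],[0,0,-0.09,0,0,0],[0,0,-0.13,0,0,0],[0,0,-0.15,0,0,0],[-0.03,0,-0.16,0,0,0],[-0.08,0,-0.16,0,0,0],[-0.13,0,-0.16,0,0,0]], grip=0.06)

```text
clock: 36.92
tool_pos: [430.9, 258.2, 335.7]
tcp_rot: [0.998, 0.064, 0.001, -0.001]
wrist_force: [0.5, 1.0, -0.4]
width: 60.0
```

Call:
send_rows(plan=[[-0.03,0.02,0,0,0,0],[-0.05,0.06,0,0,0,0],[-0.05,0.11,0,0,0,0],[-0.05,0.16,0,0,0,0],[-0.05,0.21,0,0,0,0],[-0.05,0.26,0,0,0,0],[-0.05,0.31,0,0,0,0],[-0.05,0.36,0,0,0,0],[-0.05,0.4,0,0,0,0],[-0.05,0.42,0,0,0,0],[-0.05,0.42,0,0,0,0],[-0.05,0.42,0,0,0,0]])

```text
clock: 38.42
tool_pos: [436.0, -163.5, 334.9]
tcp_rot: [0.998, 0.064, 0.0, -0.0]
wrist_force: [0.3, 0.7, -0.4]
width: 60.1
```

```bash
python3 - <<'E'
from h import *
s=get_state();print(s['clock'],s['tool_pos'],s['wrist_force'])
ims=[]
for n in("top","scene"):
  p,d=get_image(n);P=cloud(n,d);Z=P[...,2]
  m=(Z>160)&(Z<185)&(np.hypot(P[...,0]-561,P[...,1]-273)<75);print(n,"bar",rect(m,P),np.median(Z[m]))
  k=(abs(Z-80)<6)&(np.hypot(P[...,0]-400,P[...,1]-430)<60);print("jar",k.sum(),cv2.minEnclosingCircle(P[k][:,:2].astype(np.float32)) if k.any() else 0)
  c=p[90:290,80:420] if n=="top" else p[90:290,100:440]; ims.append(cv2.resize(c,(510,300)))
cv2.imwrite("pics/f.png",np.vstack(ims)[:,:,::-1])
E
```

```text
38.425 [ 435.97691455 -163.48356292  334.92521794] [ 0.26860191  0.67160383 -0.41654221]
top bar (array([561.1, 274.4]), array([111.4,  14.4]), 7.3, np.int64(194)) 175.66793379988587
jar 240 ((400.6573181152344, 430.4766845703125), 26.981571197509766)
scene bar (array([561. , 272.5]), array([111.2,  15. ]), 7.7, np.int64(212)) 175.96968277588843
jar 183 ((399.60992431640625, 426.8097229003906), 27.894256591796875)
```

View pics/f.png

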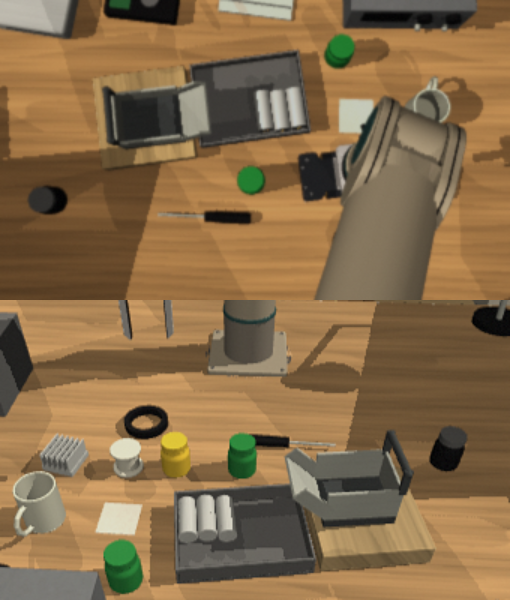

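The tub is empty and flat at its original pose (bar within 0.3 mm). The three cans are in the tray at lower-half (187–225,518), the jar stands at (448,448), and the robot is clear of everything.

```bash
python3 -c "
from rig import *
print(finish_job())"
```

```text
the job is handed in; nothing more can be done
None
```

The job is done and handed in at about 38.5 s of the 72 s allowed; the hand-in gave no verdict.

- **Jar:** I lifted the black jar out of the tray and stood it upright at about (400, 430) mm. Nothing else stood within 110 mm of that spot. The last images show it upright with its lid at the right height.
- **Tub:** I pinched it by the bar with 40 N and rocked it on its front base edge to about 63°. All three cans rolled into the tray, then I rocked it back with the bar held throughout. I lowered it until the wrist force reversed to 7 N, then let go.
- **Last checks:** The bar is back within 0.4 mm and 0.2° of where it started. The tub is empty and flat, the three cans lie in the tray, and the robot touches nothing. The highest wrist force I read was about 11 N, when setting the jar down; I read it only at the end of each move.
- **Checks that disagreed:**
  - Before the pour, the first top-camera check of the jar saw nothing at its spot, apparently because the arm was in the way. The scene camera and a later top view both confirmed it.
  - The two cameras differ by about 2 mm on the bar and 4 mm on the jar.
  - In the last pictures the arm hides part of the bystander area from the top camera. The scene view shows those things standing where they were; I did not measure them.

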